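Pry a sealed dry box open and hold it ajar

TASK

The lid of the dry box is stuck to its seal. Pick up the flat-bladed opener, put its blade into the slot under the lid's front lip, pry until the seal lets go, and then hold the lid slightly ajar on the blade, its front lip raised about 25 mm, without letting it swing wide open. Touch the lid with the opener only, leave the marker and tweezers where they lie, and finish while still holding the opener and the lid this way: nothing is put down or let go.

Things in the scene. Friction and masses are not known exactly. Their poses are not given: they have to be found in the camera images.
- opener: opener lying right of the sink (may swap places with marker and tweezers): black handle, thin flat steel blade; 150 mm long, 60 g. Origin under its middle, level with the handle's underside; x points to the blade tip, z up as it lies. Handle: x -75 to +25 mm, 16 wide, z 0 to 22. Blade: x +25 to +75 mm, 24 wide, z 9.5 to 12.5 (3 mm thick, flat).
- opener_tip (a point): middle of the blade's front edge, at x = 75 mm, z = 11 mm of the opener; axes as the opener's
- dry_box: grey plastic dry box left of the sink, 140 (x) x 120 (y) x 70 mm high; fixed, it cannot shift. Origin: centre of its underside; x points from its front (the side with the lip, towards the robot) to its back (hinge), z up. A ledge stands out 10 mm from the front wall (x -70 to -80 mm, y -35 to +35), its top at z = 61 mm.
- slot_mouth (a point): centre of the mouth of the slot between ledge and shut lid's lip: x -88, y 0, z 66.5 mm of the dry box, axes as the dry box's. Slot: 11 mm high (z 61 to 72), 70 mm wide (y), 18 mm deep (x, mouth to front wall); the lip stands out 8 mm farther than the ledge.
- lid: white lid frame with clear pane, 14 mm thick, 124 mm wide (y). Origin on the hinge line at the box's back top edge (x 70, z 72 mm of the dry box); axes as the dry box's when shut. A lip 70 mm wide (y), 8 mm thick stands out in the middle of its front. About 0.3 kg; unheld, it falls shut.
- lid_lip (a point): middle of the lip's front lower edge, 158 mm from the hinge line; when the lid is shut this is at x = -88 mm, z = 72 mm of the dry box
- lid_angle (a joint): opening angle of the lid about its back hinge, rad: 0 shut, grows as the front rises, stop at 0.7. The seal's pull peaks within the first 0.02 rad (about 8 N upward at the lip, lid weight included) and is gone by about 0.06 rad, leaving the lid's weight (about 1.5 N at the lip). Lip raised 25 mm = 0.16 rad.
- marker: black and white marker pen, 122 x 13 mm, lying right of the sink; leave it alone. Origin under its middle
- tweezers: steel tweezers, 117 x 13 x 8 mm, lying right of the sink; leave them alone. Origin under their middle

How it is judged:
By the outcome, as a careful person would: the job done as asked, in the order asked, and still so for the second after the job is handed in, while the arm keeps its last pose, push and grip.
It also fails if it takes over 43 s, if anything falls off the work surface, if the arm or the gripper's body presses on something with over 40 N, if the wrist force passes 120 N, or if a joint passes its speed limit or range.

ROBOT

A 6-joint arm with a two-finger parallel gripper is mounted at the origin on a cart in front of the work surface, level with it; the furniture and walls round the work are solid. World frame = base frame: x ahead of the robot, y to its left, z up, the work surface at z = 0. Lengths are in m, angles in rad, forces in N, time in s.
With the tool pointing down it reaches from about 0.25 to 0.85 m from the base axis. Payload 12.5 kg.
Tool frame: the origin (TCP) lies on the centre line of the jaws, within the pads' length; the fingertips stand 19 mm ahead of it and the grasp point (between the pads) is the TCP; z points along the fingers, y is the direction in which the jaws open and shut (so a half turn about z gives the same grasp; the last joint's range is limited). The gripper opens to 93 mm and grips with 3 to 60 N. Pads are 15 mm wide; open, the fingers measure 128 mm over their backs; the gripper's body (75 mm by 188 mm) begins 65 mm behind the grasp point.
Start: joints at [-1.405, 0.351, 1.652, -0, 1.139, -0.085], TCP at [0.137, -0.533, 0.238] pointing down, gripper open.
Joint ranges: [-2.75, 2.75], [-0.79, 2.1], [0.01, 2.65], [-1.57, 4.71], [0.07, 3.14], [-2.87, 2.87]. Speed limits (rad/s): [2.22, 2.22, 2.79, 3.14, 3.14, 3.14].

INTERFACE

Orientations are given as a unit quaternion [x, y, z, w].
In Python, from station import sensors, cams, sign_off gives the robot as it stands.
- The arm moves only by the shell command python3 -m crank 'ROWS' [OPENING] [FORCE]. ROWS is JSON, a list of rows, each an object of numbers: "tx", "ty", "tz": the shift along the tool's x, y, z in mm; "rx", "ry", "rz": the turn, a rotation vector about the tool's x, y, z in degrees. In form: [{"tx": .., "ty": .., "tz": .., "rx": .., "ry": .., "rz": ..}, ...]. A call has exactly 5 rows; each row shifts and turns the pose as measured when the row begins, along the tool's axes as they then stand; what a row does not reach is not made up. A row lasts 1/10 s, in which the tool goes at most 50 mm and 8.59 degrees, less where a joint would pass 70% of its speed; a pose out of reach is approached as far as the arm can. A call is refused whole if a number of a shift passes 50 or a number of a turn 8.59, either way. A call with a gripper value outside its range is refused whole. OPENING is the gripper's target within -1 to 1 (fully open at 1, half-way at 0, shut at -1), set as the call begins (- or left out, the last holds). The fingers move at their own pace and stop on an object; FORCE is the grip in N (left out, the last holds). Time passes only in rows, so rows that do not move let the fingers close, or fill a call up. It gives the time, the measured TCP pose, the force and the opening at its end, in the units of the state.
- sensors.sense(): the state, without advancing time (a new reading comes with each control period).
- cams.get_image(name): name is "scene" or "top"; returns a dict with "frame" (384x512x3 uint8, red, green, blue), "K" (3x3 intrinsics, pixels), "rvec" (rotation vector, rad) and "tvec" (3), from world to camera coordinates, as OpenCV has them. Camera axes: x right, y down, z forward; pixel columns grow to the right and rows downward; lengths in m; the calibration is good to about 2 mm. A picture is of the moment at which its call begins. There is no depth.
- sign_off(): hands the job in, once; it reports no verdict.
Trained networks look in a picture, given as the dict that the camera call returned (one of the last four; its "shot" number tells which), for a name from the list of things; names that differ only in an ending like _2 or _b are one class to them, and where a whole thing is asked for, a point or a joint stands for the part that bears it (a point fixed in the world has none). Each returns a list of dicts, best first, with "score" (0 to 1); they miss things now and then, are a little off and sometimes report something else, mostly with a low value. They report only what shows in the picture. A call takes as long as a camera call.
- cams.boxes_of(thing, picture): "rect" ([left, top, width, height] in pixels, round what is visible of it).
- cams.regions_of(thing, picture): "pixels" (384x512 bool, what is visible of it) and "rect" ([left, top, width, height] in pixels, round what is visible of it).
- cams.mark_of(thing, picture): "centre" ([column, row] in pixels: a listed point, or the origin of a listed thing).
The state is a dict: "time": time; "joint_positions": joint angles; "dq": joint speeds; "joint_torque": joint torques, N m; "eef_pos": TCP position; "tool_rot": TCP orientation; "contact_force": force on the tool from outside, world axes, zero at the start; "ft_torque": the same for the moment, N m; "gripper_width": finger opening in m.
Only numpy, scipy, OpenCV 4.12 (cv2) and the standard library are available. Lean on these libraries where they do the work, as an engineer would, in place of code of your own. Each camera call takes 0.05 s, during which the arm holds its last target. There are 200 camera calls.

## Working session

There is one attempt and no reset: what is moved stays moved. The work goes in short steps, Python scripts to look and compute and a shell command to move; the robot and the scene stay as the last step left them, time stands still between calls to the robot, and variables do not carry over. Pictures are saved under pics/ and viewed, about 8 in all and at most 12, crops included, and the job is handed in when it is done.

```bash
ls; mkdir -p pics; cat > h.py <<'E'
import numpy as np, cv2
from scipy.spatial.transform import Rotation as R
from station import sensors, cams
def P(im):
    return np.array(im["K"],float),cv2.Rodrigues(np.array(im["rvec"],float))[0],np.array(im["tvec"],float).ravel()
def proj(im,p):
    K,Rm,t=P(im); c=(np.atleast_2d(p)@Rm.T+t)@K.T; return c[:,:2]/c[:,2:]
def plane(im,uv,z):
    K,Rm,t=P(im); d=Rm.T@np.linalg.inv(K)@np.array([uv[0],uv[1],1.]); o=-Rm.T@t
    return o+d*(z-o[2])/d[2]
def tri(ims,uvs):
    A=[];b=[]
    for im,uv in zip(ims,uvs):
        K,Rm,t=P(im); d=Rm.T@np.linalg.inv(K)@np.array([uv[0],uv[1],1.]); d/=np.linalg.norm(d); o=-Rm.T@t
        M=np.eye(3)-np.outer(d,d); A.append(M); b.append(M@o)
    return np.linalg.lstsq(np.vstack(A),np.hstack(b),rcond=None)[0]
def save(im,n,crop=None,s=1):
    f=im["frame"][:,:,::-1]
    if crop: x,y,w,h=crop; f=f[y:y+h,x:x+w]
    cv2.imwrite("pics/"+n,cv2.resize(f,None,fx=s,fy=s,interpolation=cv2.INTER_CUBIC))
E
cat > a.py <<'E'
from h import *
np.set_printoptions(precision=4,suppress=True)
s=sensors.sense(); print(s["time"],s["eef_pos"],s["tool_rot"],s["gripper_width"],s["contact_force"])
ims={n:cams.get_image(n) for n in("scene","top")}
for n,im in ims.items():
    K,Rm,t=P(im); print(n,"cam at",-Rm.T@t, "f",K[0,0]); 
    for th in("opener","opener_tip","dry_box","slot_mouth","lid_lip","lid","marker","tweezers"):
        m=cams.mark_of(th,im)
        z={"opener_tip":.011,"slot_mouth":.0665,"lid_lip":.072,"lid":.072}.get(th,0)
        for q in m[:2]: print(th,np.array(q["centre"]),round(q["score"],2),plane(im,q["centre"],z))
        r=cams.regions_of(th,im) if th in("opener","marker","tweezers","dry_box") else []
        for q in r[:1]:
            rr=cv2.minAreaRect(np.argwhere(q["pixels"])[:,::-1].astype(np.float32)); print("   reg",q["rect"],round(q["score"],2),rr)
big=np.vstack([ims["scene"]["frame"],ims["top"]["frame"]])[:,:,::-1]
cv2.imwrite("pics/a.png",cv2.resize(big,(512,768))[:,:]) if 0 else [save(im,"a_%s.png"%n,s=1.5) for n,im in ims.items()]
E
python3 a.py
```

```text
pics
0.0 [ 0.1365 -0.5325  0.2371] [ 0.9921  0.1251 -0.     -0.0006] 0.09266487305436387 [ 0.2222 -0.6868 -0.1526]
scene cam at [ 0.3967 -1.0492  0.8593] f 458.90869738750916
opener [253.3 337.7] 0.82 [ 0.5028 -0.4568  0.    ]
   reg [232.8, 308.9, 41.4, 53.5] 0.62 ((253.558349609375, 335.84698486328125), (64.8150863647461, 10.053640365600586), 51.8427734375)
dry_box [246.9 156.2] 0.64 [0.5859 0.2657 0.    ]
dry_box [260.5 127.2] 0.32 [0.6639 0.4595 0.    ]
   reg [217.3, 123.4, 54.6, 45.5] 0.69 ((244.74754333496094, 144.17193603515625), (41.83034896850586, 57.485862731933594), 69.775146484375)
slot_mouth [219.8 146. ] 0.63 [0.4914 0.2342 0.0665]
lid_lip [222.6 143.5] 0.84 [0.5012 0.2397 0.072 ]
lid [257.5 126.4] 0.94 [0.632  0.3397 0.072 ]
marker [230.1 277.8] 0.54 [ 0.4707 -0.2779 -0.    ]
   reg [221.4, 257.7, 18.9, 38.5] 0.69 ((230.75340270996094, 275.34246826171875), (4.634592056274414, 39.394039154052734), 24.443954467773438)
tweezers [281.5 284. ] 0.48 [ 0.5936 -0.3135  0.    ]
   reg [276.9, 268.1, 11.9, 32.6] 0.39 ((283.17291259765625, 283.6856384277344), (2.8919777870178223
[... 441 characters left out ...]
.    ]
   reg [125.8, 165.1, 56.9, 53.7] 0.66 ((155.8000030517578, 191.10000610351562), (50.98234939575195, 43.37971878051758), 63.43495178222656)
slot_mouth [166.1 217.5] 0.82 [0.4906 0.2399 0.0665]
slot_mouth [320.2 224.8] 0.48 [ 0.4686 -0.2523  0.0665]
lid_lip [167.1 215.5] 0.76 [0.4968 0.2357 0.072 ]
lid_lip [321.1 223.3] 0.27 [ 0.4733 -0.2545  0.072 ]
lid [142.1 173.5] 0.62 [0.6314 0.3187 0.072 ]
marker [324.4 223. ] 0.71 [ 0.4756 -0.2756  0.    ]
marker [379.3 219.6] 0.57 [ 0.4874 -0.4592  0.    ]
   reg [124.8, 163.6, 57.8, 58.0] 0.56 ((155.44265747070312, 191.1077880859375), (51.812339782714844, 41.99169921875), 61.69924545288086)
tweezers [333.3 186.4] 0.56 [ 0.5985 -0.3068  0.    ]
```

View pics/a_scene.png

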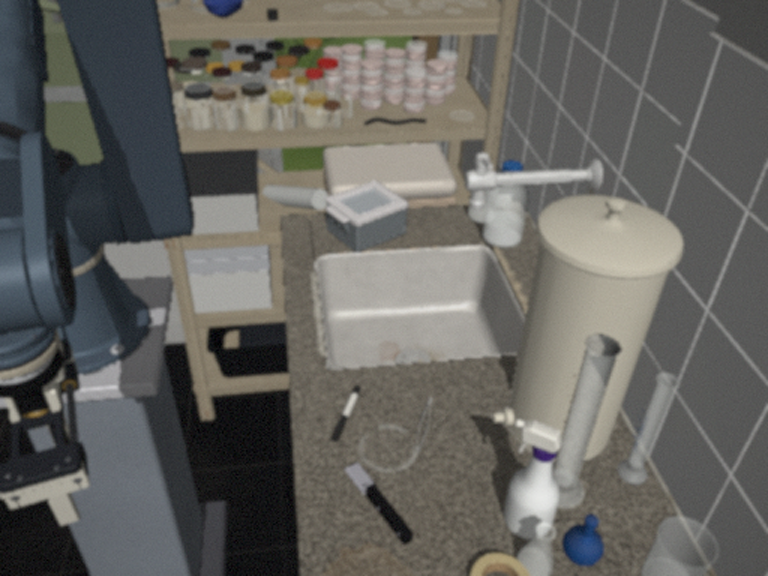

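View pics/a_top.png

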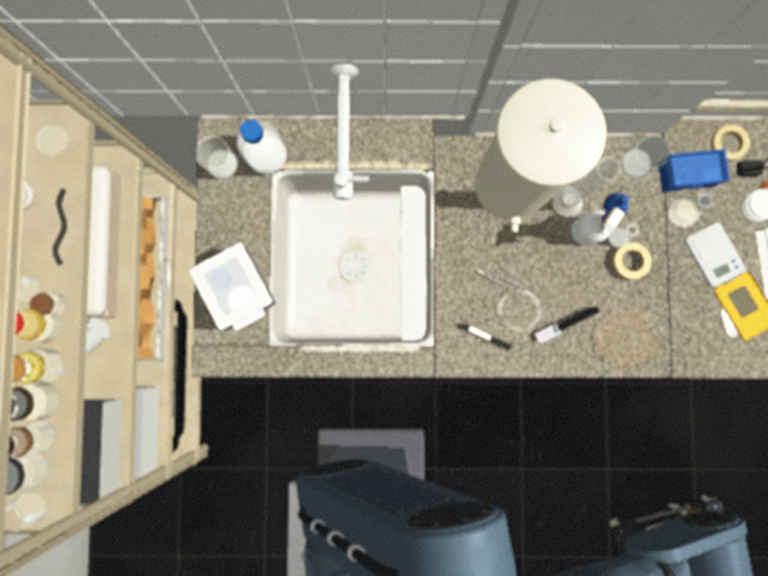

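The scene view shows the opener at about (253,336) px unscaled, blade towards upper left. The dry box is at (245,144), left of the sink. The top view shows the opener at (377,216) and the box at (155,191), with its lip at (166,215). Next I'll fit the poses with silhouettes.

```bash
cat > fit.py <<'E'
from h import *
from scipy.optimize import minimize
np.set_printoptions(precision=4,suppress=True)
def bx(x0,x1,y0,y1,z0,z1): return np.array([[x,y,z] for x in(x0,x1) for y in(y0,y1) for z in(z0,z1)])/1000.
OP=[bx(-75,25,-8,8,0,22),bx(25,75,-12,12,9.5,12.5)]
BOX=[bx(-70,70,-60,60,0,72),bx(-70,70,-62,62,72,86),bx(-88,-70,-35,35,72,80),bx(-80,-70,-35,35,50,61)]
S=6
def sil(im,parts,p,off,shape):
    m=np.zeros(shape,np.uint8); r=R.from_euler("z",p[2]).as_matrix()
    for b in parts:
        q=proj(im,b@r.T+[p[0],p[1],0])-off
        cv2.fillConvexPoly(m,cv2.convexHull(np.round((q+.5)*S*16).astype(np.int32)),1,shift=4)
    return m
def fit(parts,obs,p0):
    D=[]
    for im,mask in obs:
        ys,xs=np.where(mask); x0,y0=xs.min()-12,ys.min()-12; w,h=np.ptp(xs)+24,np.ptp(ys)+24
        c=mask[y0:y0+h,x0:x0+w].astype(np.float32)
        c=(cv2.resize(c,None,fx=S,fy=S,interpolation=cv2.INTER_LINEAR)>.5).astype(np.uint8); D.append((im,c,np.array([x0,y0])))
    def ious(p):
        o=[]
        for im,c,off in D:
            m=sil(im,parts,p,off,c.shape); o.append((m&c).sum()/(m|c).sum())
        return np.array(o)
    best=min((minimize(lambda p:-ious(p).mean(),np.array(p0)+d,method="Nelder-Mead",options=dict(initial_simplex=np.array(p0)+d+np.array([[0,0,0],[.01,0,0],[0,.01,0],[0,0,.1]]),xatol=1e-4,fatol=1e-4)) for d in ([0,0,0],[0,0,.1],[0,0,-.1])),key=lambda r:r.fun)
    return best.x,ious(best.x)
def draw(im,parts,p,f,s):
    r=R.from_euler("z",p[2]).as_matrix()
    for b in parts: cv2.polylines(f,[cv2.convexHull(np.round((proj(im,b@r.T+[p[0],p[1],0])+.5)*s).astype(np.int32))],True,(0,0,255),1)
E
cat > b.py <<'E'
from fit import *
ims={n:cams.get_image(n) for n in("scene","top")}
res={}
for th,parts,p0 in(("opener",OP,(.497,-.453,2.0)),("dry_box",BOX,(.565,.29,.52))):
    obs=[]
    for n,im in ims.items():
        ms=[cams.regions_of(t,im) for t in((th,) if th=="opener" else("dry_box","lid"))]
        m=np.zeros((384,512),bool)
        for r in ms:
            if r: m|=r[0]["pixels"]
        obs.append((im,m))
    for k in((0,),(1,),(0,1)):
        p,i=fit(parts,[obs[j] for j in k],p0); print(th,k,p,np.degrees(p[2]),i)
    res[th]=(parts,p)
    c,s_=np.cos(p[2]),np.sin(p[2]); l={"opener":.075,"dry_box":-.088}[th]; print("pt",p[0]+l*c,p[1]+l*s_)
t=[]
for n,im in ims.items():
    s=4; f=cv2.resize(im["frame"][:,:,::-1],None,fx=s,fy=s,interpolation=cv2.INTER_CUBIC)
    for parts,p in res.values(): draw(im,parts,p,f,s)
    for parts,p in res.values():
        u,v=(proj(im,[[p[0],p[1],.03]])[0]*s).astype(int); t.append(f[v-150:v+150,u-200:u+200])
cv2.imwrite("pics/b.png",np.vstack([np.hstack(t[:2]),np.hstack(t[2:])]))
E
python3 b.py
```

```text
opener (0,) [ 0.5006 -0.4548  2.0325] 116.45578889050083 [0.9392]
opener (1,) [ 0.5016 -0.4503  2.021 ] 115.79218356328563 [0.8923]
opener (0, 1) [ 0.5012 -0.4525  2.0248] 116.0144403598469 [0.8717 0.8553]
pt 0.46834164837601666 -0.38506472671752834
dry_box (0,) [0.5776 0.2793 0.5054] 28.95856808195048 [0.9711]
dry_box (1,) [0.5795 0.2797 0.5141] 29.454749646001112 [0.9543]
dry_box (0, 1) [0.5785 0.2803 0.5086] 29.139103799621417 [0.9676 0.954 ]
pt 0.5016558891730214 0.23745723542752106
```

View pics/b.png

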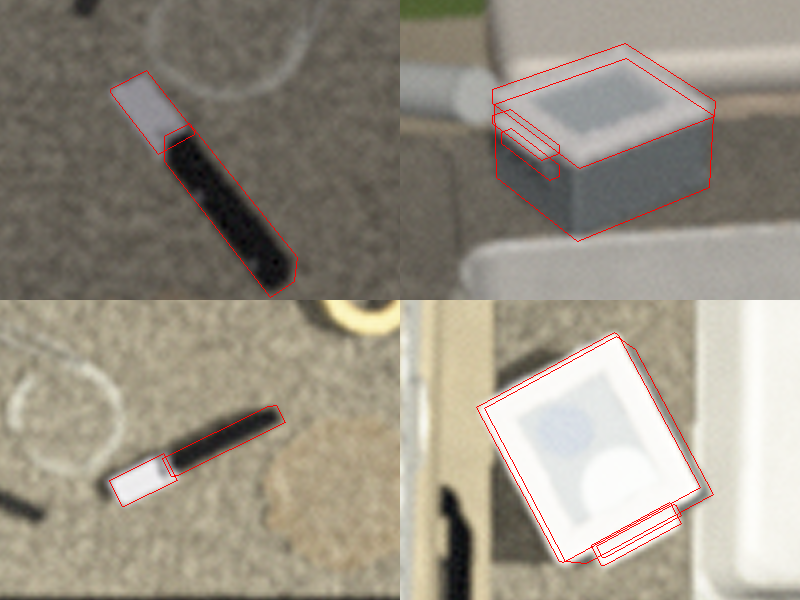

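Silhouette overlays fit well. The opener is at (0.501,-0.4525), yaw 116°. The box is at (0.5785,0.280), yaw 29.1°. I'll move above the handle.

```bash
cat > d.py <<'E'
import sys; from h import *
# args: x y z yaw_deg [pitch_deg about tool y]: remaining shift (mm, current tool axes) and turn (deg)
x,y,z,yaw=map(float,sys.argv[1:5]); pit=float(sys.argv[5]) if len(sys.argv)>5 else 0
s=sensors.sense(); r=R.from_quat(s["tool_rot"]); p=np.array(s["eef_pos"])
g=R.from_euler("z",yaw,degrees=True)*R.from_euler("x",180,degrees=True)*R.from_euler("y",pit,degrees=True)
print("t",round(s["time"],2),"pos",np.round(p,4),"shift mm",np.round(r.inv().apply(np.array([x,y,z])-p)*1e3,1),"turn",np.round((r.inv()*g).as_rotvec(degrees=True),1),"w",round(s["gripper_width"]*1e3,1),"F",np.round(s["contact_force"],1),"M",np.round(s["ft_torque"],2),"q",np.round(s["joint_positions"],2))
E
python3 -m crank '[{"tx":45},{"tx":45},{"tx":45},{"tx":45},{"tx":45}]' 0 60
python3 -m crank '[{"tx":45},{"tx":45},{"tx":45,"rz":-8},{"rz":-8.5},{"rz":-8.5}]'
python3 d.py .495 -.44 .06 116
```

```text
t 1.7 pos [ 0.1365 -0.5328  0.2376] shift mm [370.3  -0.9 177.6] turn [   0.    -0.  -101.6] w 93.0 F [-0.1  0.2  0.3] M [ 0.    0.04 -0.05] q [-1.4   0.35  1.65  0.    1.14 -0.08]invalid input
invalid input
```

```bash

python3 -m crank '[{"tx":45,"ty":0,"tz":0,"rx":0,"ry":0,"rz":0},{"tx":45,"ty":0,"tz":0,"rx":0,"ry":0,"rz":0},{"tx":45,"ty":0,"tz":0,"rx":0,"ry":0,"rz":0},{"tx":45,"ty":0,"tz":0,"rx":0,"ry":0,"rz":0},{"tx":45,"ty":0,"tz":0,"rx":0,"ry":0,"rz":0}]' 0 60
python3 d.py .495 -.44 .06 116
```

```text
time: 2.2
eef_pos: [0.3573, -0.4774, 0.238]
tool_rot: [0.993, 0.121, -0.0, 0.001]
contact_force: [-0.7, 0.3, 0.7]
gripper_width: 0.0573
t 2.2 pos [ 0.3573 -0.4774  0.238 ] shift mm [142.7  -3.6 177.8] turn [ 0.000e+00  1.000e-01 -1.021e+02] w 57.3 F [-0.7  0.3  0.7] M [-0.03  0.04 -0.01] q [-1.01  0.43  1.53 -0.    1.18  0.32]
```

```bash

python3 -m crank '[{"tx":46,"ty":-1,"tz":10,"rx":0,"ry":0,"rz":0},{"tx":46,"ty":-1,"tz":10,"rx":0,"ry":0,"rz":0},{"tx":46,"ty":-1,"tz":10,"rx":0,"ry":0,"rz":0},{"tx":0,"ty":0,"tz":15,"rx":0,"ry":0,"rz":-8.5},{"tx":0,"ty":0,"tz":15,"rx":0,"ry":0,"rz":-8.5}]' >/dev/null
python3 -m crank '[{"tx":0,"ty":0,"tz":15,"rx":0,"ry":0,"rz":-8.5},{"tx":0,"ty":0,"tz":15,"rx":0,"ry":0,"rz":-8.5},{"tx":0,"ty":0,"tz":15,"rx":0,"ry":0,"rz":-8.5},{"tx":0,"ty":0,"tz":15,"rx":0,"ry":0,"rz":-8.5},{"tx":0,"ty":0,"tz":0,"rx":0,"ry":0,"rz":-8.5}]' >/dev/null
python3 -m crank '[{"tx":0,"ty":0,"tz":0,"rx":0,"ry":0,"rz":-8.5},{"tx":0,"ty":0,"tz":0,"rx":0,"ry":0,"rz":-8.5},{"tx":0,"ty":0,"tz":0,"rx":0,"ry":0,"rz":-8.5},{"tx":0,"ty":0,"tz":0,"rx":0,"ry":0,"rz":-8.5},{"tx":0,"ty":0,"tz":0,"rx":0,"ry":0,"rz":-8.5}]'
python3 d.py .495 -.44 .06 116
```

```text
time: 3.7
eef_pos: [0.5027, -0.4356, 0.1105]
tool_rot: [0.521, 0.854, -0.001, -0.0]
contact_force: [-1.1, 0.1, 0.0]
gripper_width: 0.0467
t 3.7 pos [ 0.5027 -0.4356  0.1105] shift mm [-0.4 -8.8 50.5] turn [-0.1  0.   1.2] w 46.7 F [-1.1  0.1  0. ] M [-0.07 -0.13  0.07] q [-0.78  0.69  1.43 -0.    1.02 -1.26]
```

```bash

python3 -m crank '[{"tx":0,"ty":-4.5,"tz":0,"rx":0,"ry":0,"rz":1.2},{"tx":0,"ty":-4.5,"tz":25,"rx":0,"ry":0,"rz":0},{"tx":0,"ty":0,"tz":25,"rx":0,"ry":0,"rz":0},{"tx":0,"ty":0,"tz":0,"rx":0,"ry":0,"rz":0},{"tx":0,"ty":0,"tz":0,"rx":0,"ry":0,"rz":0}]' >/dev/null
python3 d.py .495 -.44 .021 116
cat > v.py <<'E'
import sys; from h import *
# name, world x y z: crops of both cameras round that point, side by side
ims={n:cams.get_image(n) for n in("scene","top")}; t=[]
for n,im in ims.items():
    u,v=proj(im,[list(map(float,sys.argv[2:5]))])[0]; h=32
    u=int(np.clip(u,h,512-h)); v=int(np.clip(v,h,384-h)); t.append(cv2.resize(im["frame"][v-h:v+h,u-h:u+h,::-1],(400,400),interpolation=cv2.INTER_CUBIC)); print(n,u-h,v-h)
cv2.imwrite("pics/"+sys.argv[1],np.hstack(t))
E
python3 v.py c.png .49 -.43 .02
```

```text
t 4.2 pos [ 0.4941 -0.4409  0.0605] shift mm [ 0.6  1.2 39.5] turn [-0.   0.1 -1. ] w 46.3 F [-0.3  0.4  1. ] M [-0.03 -0.12 -0.02] q [-0.8   0.75  1.46 -0.    0.93 -1.23]
scene 214 290
top 340 186
```

View pics/c.png

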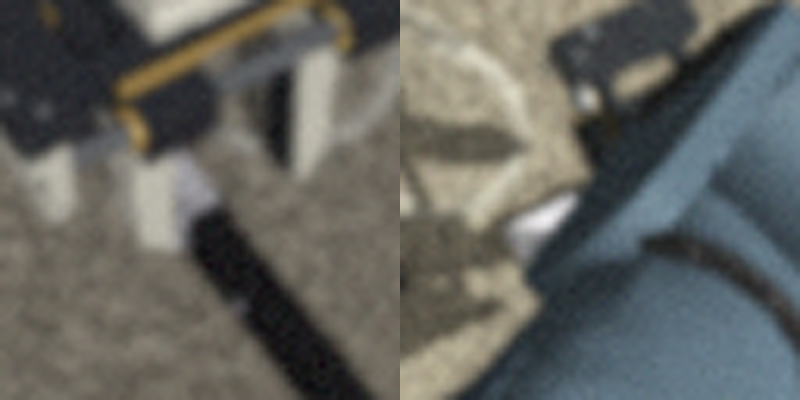

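The fingers straddle the opener: near finger at about (155,240) and far finger at about (310,170) in the crop, with the handle front at (205,215). I'll descend and grip.

```bash

python3 -m crank '[{"tx":0.5,"ty":1,"tz":15,"rx":0,"ry":0,"rz":-0.8},{"tx":0,"ty":0,"tz":15,"rx":0,"ry":0,"rz":0},{"tx":0,"ty":0,"tz":8,"rx":0,"ry":0,"rz":0},{"tx":0,"ty":0,"tz":1,"rx":0,"ry":0,"rz":0},{"tx":0,"ty":0,"tz":0,"rx":0,"ry":0,"rz":0}]' >/dev/null
python3 d.py .495 -.44 .021 116
python3 -m crank '[{"tx":0,"ty":0,"tz":0,"rx":0,"ry":0,"rz":0},{"tx":0,"ty":0,"tz":0,"rx":0,"ry":0,"rz":0},{"tx":0,"ty":0,"tz":0,"rx":0,"ry":0,"rz":0},{"tx":0,"ty":0,"tz":0,"rx":0,"ry":0,"rz":0},{"tx":0,"ty":0,"tz":0,"rx":0,"ry":0,"rz":0}]' -1 60
python3 d.py .495 -.44 .021 116
```

```text
t 4.8 pos [ 0.4957 -0.4405  0.0201] shift mm [ 0.8 -0.4 -0.9] turn [ 0.   0.3 -0.2] w 46.8 F [-0.4 -0.3  1.1] M [-0.02 -0.12  0.03] q [-0.8   0.81  1.47 -0.    0.86 -1.25]
time: 5.3
eef_pos: [0.4962, -0.441, 0.0212]
tool_rot: [0.531, 0.847, -0.001, 0.003]
contact_force: [-0.0, -0.5, -0.1]
gripper_width: 0.0156
t 5.3 pos [ 0.4962 -0.441   0.0212] shift mm [ 1.4 -0.6  0.2] turn [ 0.1  0.4 -0.2] w 15.6 F [-0.  -0.5 -0.1] M [-0.04 -0.09 -0.03] q [-0.8   0.81  1.46 -0.    0.86 -1.25]
```

```bash

python3 -m crank '[{"tx":0,"ty":0,"tz":-15,"rx":0,"ry":0,"rz":0},{"tx":0,"ty":0,"tz":-25,"rx":0,"ry":0,"rz":0},{"tx":0,"ty":0,"tz":-35,"rx":0,"ry":0,"rz":0},{"tx":0,"ty":0,"tz":-35,"rx":0,"ry":0,"rz":0},{"tx":20,"ty":7,"tz":-30,"rx":0,"ry":0,"rz":0}]' 
python3 d.py .421 .192 .15 29.1
python3 v.py e.png .49 -.43 .14
```

```text
time: 5.8
eef_pos: [0.4917, -0.419, 0.1656]
tool_rot: [0.532, 0.847, -0.001, 0.0]
contact_force: [0.3, 0.5, -1.5]
gripper_width: 0.0153
t 5.8 pos [ 0.4917 -0.419   0.1656] shift mm [581.1 201.6  14.7] turn [ 0.   0.1 86.6] w 15.3 F [ 0.3  0.5 -1.5] M [ 0.02 -0.16  0.02] q [-0.78  0.6   1.45 -0.    1.09 -1.23]
scene 214 254
top 350 185
```

View pics/e.png

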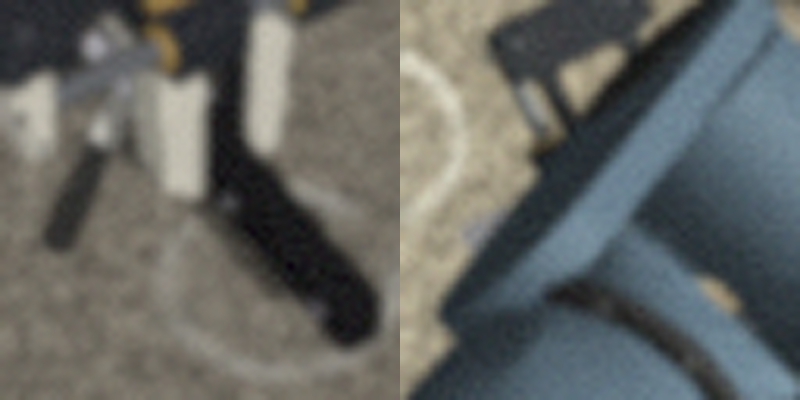

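The opener is lifted and held between the pads (handle tail at about (350,320) in the crop), and the marker is untouched. Next is the carry to the box.

```bash

python3 -m crank '[{"tx":30,"ty":10,"tz":2,"rx":0,"ry":0,"rz":0},{"tx":40,"ty":14,"tz":2,"rx":0,"ry":0,"rz":0},{"tx":44,"ty":15,"tz":2,"rx":0,"ry":0,"rz":0},{"tx":44,"ty":15,"tz":2,"rx":0,"ry":0,"rz":0},{"tx":44,"ty":15,"tz":2,"rx":0,"ry":0,"rz":0}]' >/dev/null
python3 -m crank '[{"tx":44,"ty":15,"tz":0,"rx":0,"ry":0,"rz":0},{"tx":44,"ty":15,"tz":0,"rx":0,"ry":0,"rz":0},{"tx":44,"ty":15,"tz":0,"rx":0,"ry":0,"rz":0},{"tx":44,"ty":15,"tz":0,"rx":0,"ry":0,"rz":0},{"tx":44,"ty":15,"tz":0,"rx":0,"ry":0,"rz":0}]' >/dev/null
python3 d.py .421 .192 .15 29.1
```

```text
t 6.9 pos [0.436  0.0351 0.1579] shift mm [148.2  53.8   6.3] turn [ 0.7  0.4 86.3] w 15.6 F [ 1.   0.1 -1.1] M [-0.02 -0.14  0.01] q [-0.02  0.26  2.01 -0.01  0.86 -0.46]
```

```bash

python3 -m crank '[{"tx":44,"ty":16,"tz":1,"rx":0,"ry":0,"rz":0},{"tx":40,"ty":15,"tz":1,"rx":0,"ry":0,"rz":0},{"tx":30,"ty":10,"tz":1,"rx":0,"ry":0,"rz":0},{"tx":0,"ty":0,"tz":0,"rx":-0.7,"ry":-0.4,"rz":8},{"tx":0,"ty":0,"tz":0,"rx":0,"ry":0,"rz":8.5}]' >/dev/null
python3 -m crank '[{"tx":0,"ty":0,"tz":0,"rx":0,"ry":0,"rz":8.5},{"tx":0,"ty":0,"tz":0,"rx":0,"ry":0,"rz":8.5},{"tx":0,"ty":0,"tz":0,"rx":0,"ry":0,"rz":8.5},{"tx":0,"ty":0,"tz":0,"rx":0,"ry":0,"rz":8.5},{"tx":0,"ty":0,"tz":0,"rx":0,"ry":0,"rz":8.5}]' >/dev/null
python3 -m crank '[{"tx":0,"ty":0,"tz":0,"rx":0,"ry":0,"rz":8.5},{"tx":0,"ty":0,"tz":0,"rx":0,"ry":0,"rz":8.5},{"tx":0,"ty":0,"tz":0,"rx":0,"ry":0,"rz":8},{"tx":0,"ty":0,"tz":0,"rx":0,"ry":0,"rz":0},{"tx":0,"ty":0,"tz":0,"rx":0,"ry":0,"rz":0}]' >/dev/null
python3 d.py .421 .192 .0767 29.1
```

```text
t 8.4 pos [0.4217 0.1653 0.1566] shift mm [ 11.5 -25.2  79.6] turn [ 1.3 -1.   1.3] w 16.1 F [ 0.3  1.1 -0.5] M [-0.02 -0.07  0.  ] q [ 0.28  0.28  1.99 -0.02  0.85  1.34]
```

```bash

python3 -m crank '[{"tx":0,"ty":-13,"tz":15,"rx":1.3,"ry":-1,"rz":1.3},{"tx":0,"ty":-12,"tz":25,"rx":0,"ry":0,"rz":0},{"tx":0,"ty":0,"tz":20,"rx":0,"ry":0,"rz":0},{"tx":0,"ty":0,"tz":15,"rx":0,"ry":0,"rz":0},{"tx":0,"ty":0,"tz":0,"rx":0,"ry":0,"rz":0}]' >/dev/null
python3 d.py .421 .192 .0767 29.1
cat > w.py <<'E'
import sys; from fit import *
# draw the box model and the assumed opener (grasp TCP at x=12.5, z=21 in opener) over both views; print networks' marks
s=sensors.sense(); r=R.from_quat(s["tool_rot"]); p=np.array(s["eef_pos"]); t=[]
for n in("scene","top"):
    im=cams.get_image(n); k=8; f=cv2.resize(im["frame"][:,:,::-1],None,fx=k,fy=k,interpolation=cv2.INTER_CUBIC)
    g=f.copy(); draw(im,BOX,(.5785,.2803,.5086),g,k)
    M=r*R.from_euler("x",180,degrees=True)
    for b in OP: cv2.polylines(g,[cv2.convexHull(np.round((proj(im,M.apply(b-[.0125,0,.021])+p)+.5)*k).astype(np.int32))],True,(0,255,0),1)
    u,v=(proj(im,[[.47,.22,.07]])[0]*k).astype(int); u=max(u,200);
    t.append(np.hstack([f[v-150:v+150,u-200:u+200],g[v-150:v+150,u-200:u+200]]))
    for th,z in(("opener_tip",p[2]-.01),("slot_mouth",.0665),("lid_lip",.072)):
        for q in cams.mark_of(th,im)[:1]: print(n,th,q["centre"],round(q["score"],2),plane(im,q["centre"],z))
cv2.imwrite("pics/"+sys.argv[1],np.vstack(t))
E
python3 w.py f.png
```

```text
t 8.9 pos [0.4103 0.1878 0.08  ] shift mm [11.4  1.8  3.4] turn [-0.  -0.2  1. ] w 15.6 F [ 0.9 -0.3 -0.3] M [-0.06 -0.03 -0.04] q [0.33 0.43 2.03 0.   0.69 1.37]
scene opener_tip [212.7, 149.9] 0.68 [0.4663 0.2073 0.07  ]
scene slot_mouth [220.7, 146.1] 0.62 [0.4943 0.2333 0.0665]
scene lid_lip [222.1, 145.2] 0.9 [0.4986 0.2294 0.072 ]
top opener_tip [324.0, 222.3] 0.19 [ 0.4766 -0.264   0.07  ]
top slot_mouth [164.6, 216.7] 0.92 [0.4932 0.2448 0.0665]
top lid_lip [168.4, 215.3] 0.79 [0.4975 0.2316 0.072 ]
```

View pics/f.png

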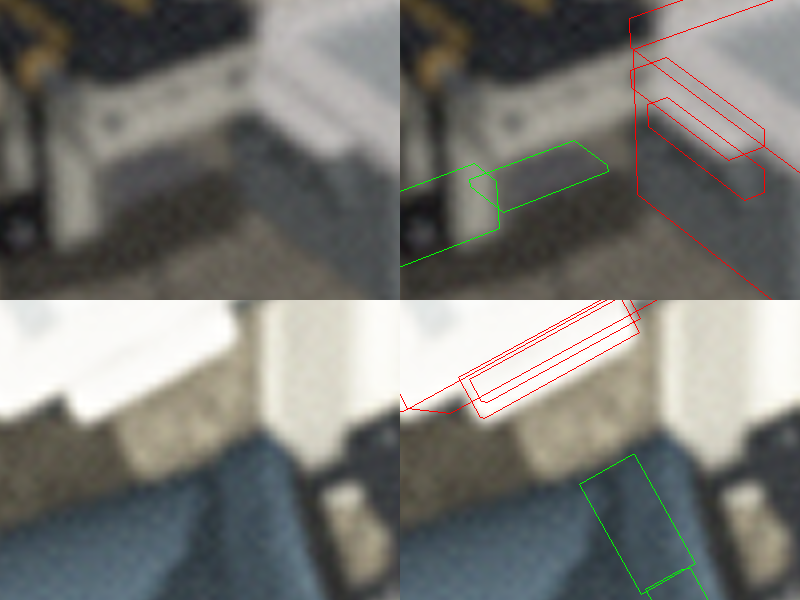

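The scene view shows the blade at about (100–205,150–200) in the crop, near the model outline, in front of the lip. The real lip lies 3–5 mm nearer the robot than the model. I'll move closer and check the height with an enlarged view.

```bash
python3 d.py .4313 .1973 .0767 29.1
python3 -m crank '[{"tx":11,"ty":1,"tz":2,"rx":0,"ry":0,"rz":0.8},{"tx":11,"ty":1,"tz":1.5,"rx":0,"ry":0,"rz":0},{"tx":1,"ty":0,"tz":0,"rx":0,"ry":0,"rz":0},{"tx":0,"ty":0,"tz":0,"rx":0,"ry":0,"rz":0},{"tx":0,"ty":0,"tz":0,"rx":0,"ry":0,"rz":0}]' >/dev/null
python3 d.py .4313 .1973 .0767 29.1
cat > x.py <<'E'
import sys; from fit import *
s=sensors.sense(); r=R.from_quat(s["tool_rot"]); p=np.array(s["eef_pos"]); L=float(sys.argv[2]) if len(sys.argv)>2 else .0625
im=cams.get_image("scene"); tip=p+r.apply([L,0,.010]); m=np.array([.499,.235,.0665])
print("tip",tip,proj(im,[tip])[0],"mouth",proj(im,[m])[0])
for th in("opener_tip","slot_mouth","lid_lip"):
    for q in cams.mark_of(th,im)[:1]: print(th,q["centre"],round(q["score"],2))
u0,v0=195,125; f=im["frame"][v0:v0+40,u0:u0+50,::-1]
f=cv2.resize(f,None,fx=15,fy=15,interpolation=cv2.INTER_CUBIC); f=cv2.convertScaleAbs(f,alpha=1.5,beta=-30)
for a,c in((tip,(0,255,0)),(m,(0,0,255))): cv2.circle(f,tuple(np.round((proj(im,[a])[0]+.5-[u0,v0])*15).astype(int)),4,c,2)
cv2.imwrite("pics/"+sys.argv[1],f)
E
python3 x.py g.png
```

```text
t 9.3 pos [0.4115 0.1881 0.082 ] shift mm [21.7  1.9  5.4] turn [-0.  -0.4  0.8] w 15.4 F [ 1.2 -0.4 -0.5] M [ 0.   -0.02  0.01] q [0.33 0.42 2.03 0.   0.69 1.37]
t 9.8 pos [0.4353 0.1989 0.0789] shift mm [-4.3 -0.6  2.1] turn [ 0.  -0.5 -0. ] w 15.6 F [ 0.2 -0.1 -1.1] M [ 0.04 -0.    0.04] q [0.33 0.46 1.96 0.   0.71 1.39]
tip [0.49   0.2293 0.0694] [219.4903 146.0522] mouth [222.1013 145.7388]
slot_mouth [219.1, 143.4] 0.61
lid_lip [221.5, 142.6] 0.56
```

View pics/g.png

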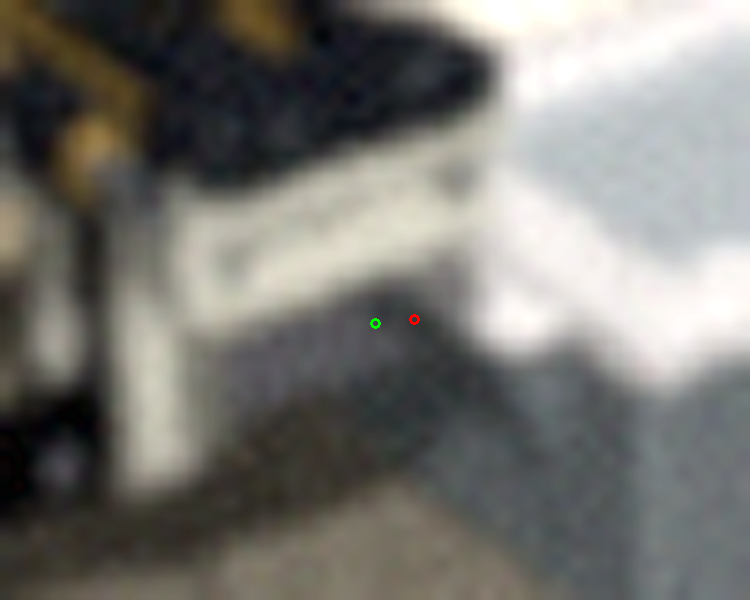

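The blade lies where the model puts it (tip circle at (375,323) px in the crop, lip corner at about (490,350)). Heights come from the known box height and robot z. I'll lower 2.5 mm, level off and advance, watching force.

```bash

python3 -m crank '[{"tx":0,"ty":-0.5,"tz":2.5,"rx":0,"ry":-0.5,"rz":0},{"tx":0,"ty":0,"tz":0.5,"rx":0,"ry":0,"rz":0},{"tx":5,"ty":0,"tz":0,"rx":0,"ry":0,"rz":0},{"tx":4,"ty":0,"tz":0,"rx":0,"ry":0,"rz":0},{"tx":0,"ty":0,"tz":0,"rx":0,"ry":0,"rz":0}]' >/dev/null
python3 d.py .499 .235 .0767 29.1
python3 -m crank '[{"tx":4,"ty":0,"tz":0,"rx":0,"ry":0,"rz":0},{"tx":4,"ty":0,"tz":0,"rx":0,"ry":0,"rz":0},{"tx":0,"ty":0,"tz":0,"rx":0,"ry":0,"rz":0},{"tx":0,"ty":0,"tz":0,"rx":0,"ry":0,"rz":0},{"tx":0,"ty":0,"tz":0,"rx":0,"ry":0,"rz":0}]' >/dev/null
python3 d.py .499 .235 .0767 29.1
```

```text
t 10.5 pos [0.4433 0.204  0.0758] shift mm [63.7 -0.  -1. ] turn [ 0.   0.1 -0. ] w 15.7 F [-0.7 -0.6  0.3] M [-0.03 -0.03  0.03] q [ 0.34  0.49  1.93 -0.    0.72  1.4 ]
t 11.0 pos [0.4511 0.2083 0.0758] shift mm [54.9 -0.1 -1. ] turn [ 0.   0.1 -0. ] w 15.5 F [-0.3 -0.2 -0.5] M [-0.06 -0.04  0.02] q [ 0.34  0.5   1.91 -0.    0.73  1.4 ]
```

```bash

python3 -m crank '[{"tx":3,"ty":0,"tz":-0.5,"rx":0,"ry":0,"rz":0},{"tx":2,"ty":0,"tz":0,"rx":0,"ry":0,"rz":0},{"tx":0,"ty":0,"tz":0,"rx":0,"ry":0,"rz":0},{"tx":0,"ty":0,"tz":0,"rx":0,"ry":0,"rz":0},{"tx":0,"ty":0,"tz":0,"rx":0,"ry":0,"rz":0}]' >/dev/null
python3 d.py .499 .235 .0767 29.1
python3 -m crank '[{"tx":2,"ty":0,"tz":0,"rx":0,"ry":0,"rz":0},{"tx":1,"ty":0,"tz":0,"rx":0,"ry":0,"rz":0},{"tx":0,"ty":0,"tz":0,"rx":0,"ry":0,"rz":0},{"tx":0,"ty":0,"tz":0,"rx":0,"ry":0,"rz":0},{"tx":0,"ty":0,"tz":0,"rx":0,"ry":0,"rz":0}]' >/dev/null
python3 d.py .499 .235 .0767 29.1
```

```text
t 11.5 pos [0.4557 0.2109 0.0763] shift mm [49.6 -0.  -0.4] turn [ 0.   0.1 -0. ] w 15.5 F [-0.5 -0.3  0.1] M [ 0.04 -0.04  0.03] q [ 0.34  0.5   1.9  -0.    0.74  1.4 ]
t 12.0 pos [0.4585 0.2124 0.0763] shift mm [46.4 -0.  -0.5] turn [ 0.   0.1 -0. ] w 15.4 F [ 0.5 -0.3 -0.3] M [ 0.02 -0.06 -0.03] q [ 0.34  0.51  1.89 -0.    0.75  1.41]
```

```bash

python3 -m crank '[{"tx":1.5,"ty":0,"tz":0,"rx":0,"ry":0,"rz":0},{"tx":1,"ty":0,"tz":0,"rx":0,"ry":0,"rz":0},{"tx":0,"ty":0,"tz":0,"rx":0,"ry":0,"rz":0},{"tx":0,"ty":0,"tz":0,"rx":0,"ry":0,"rz":0},{"tx":0,"ty":0,"tz":0,"rx":0,"ry":0,"rz":0}]' >/dev/null
python3 d.py .499 .235 .0767 29.1
python3 -m crank '[{"tx":0,"ty":0,"tz":-2,"rx":0,"ry":0,"rz":0},{"tx":0,"ty":0,"tz":-2,"rx":0,"ry":0,"rz":0},{"tx":0,"ty":0,"tz":-1,"rx":0,"ry":0,"rz":0},{"tx":0,"ty":0,"tz":0,"rx":0,"ry":0,"rz":0},{"tx":0,"ty":0,"tz":0,"rx":0,"ry":0,"rz":0}]' >/dev/null
python3 d.py .499 .235 .0767 29.1
```

```text
t 12.5 pos [0.4597 0.2132 0.0759] shift mm [44.9  0.1 -1. ] turn [-0.   0.3 -0. ] w 15.7 F [-0.3 -0.1 -0.4] M [-0.11  0.13  0.02] q [ 0.34  0.51  1.88 -0.    0.75  1.41]
t 13.0 pos [0.4597 0.2132 0.0813] shift mm [44.9  0.1  4.4] turn [-0.   0.2 -0. ] w 15.8 F [-0.6 -0.6 -1.2] M [-0.1   0.09  0.02] q [ 0.34  0.5   1.88 -0.    0.76  1.41]
```

```bash

python3 -m crank '[{"tx":0,"ty":0,"tz":-1,"rx":0,"ry":0,"rz":0},{"tx":0,"ty":0,"tz":-1,"rx":0,"ry":0,"rz":0},{"tx":0,"ty":0,"tz":0,"rx":0,"ry":0,"rz":0},{"tx":0,"ty":0,"tz":0,"rx":0,"ry":0,"rz":0},{"tx":0,"ty":0,"tz":0,"rx":0,"ry":0,"rz":0}]' >/dev/null
python3 d.py .499 .235 .0767 29.1
python3 -m crank '[{"tx":0,"ty":0,"tz":-1,"rx":0,"ry":0,"rz":0},{"tx":0,"ty":0,"tz":-1,"rx":0,"ry":0,"rz":0},{"tx":0,"ty":0,"tz":0,"rx":0,"ry":0,"rz":0},{"tx":0,"ty":0,"tz":0,"rx":0,"ry":0,"rz":0},{"tx":0,"ty":0,"tz":0,"rx":0,"ry":0,"rz":0}]' >/dev/null
python3 d.py .499 .235 .0767 29.1
```

```text
t 13.5 pos [0.4597 0.2133 0.0826] shift mm [44.9  0.2  5.6] turn [-0.   0.3 -0. ] w 15.5 F [ 1.4  1.4 -6.1] M [-0.   -0.03 -0.02] q [ 0.34  0.5   1.88 -0.    0.77  1.41]
t 14.0 pos [0.4597 0.2133 0.0848] shift mm [44.9  0.2  7.9] turn [-0.   0.3 -0. ] w 15.5 F [ 0.9  1.  -5.9] M [-0.02 -0.01  0.03] q [ 0.34  0.5   1.88 -0.    0.77  1.41]
```

The lip is engaged (-6 N). I'll keep lifting gradually.

```bash

python3 -m crank '[{"tx":0,"ty":0,"tz":-1.5,"rx":0,"ry":0,"rz":0},{"tx":0,"ty":0,"tz":-1.5,"rx":0,"ry":0,"rz":0},{"tx":0,"ty":0,"tz":-1.5,"rx":0,"ry":0,"rz":0},{"tx":0,"ty":0,"tz":0,"rx":0,"ry":0,"rz":0},{"tx":0,"ty":0,"tz":0,"rx":0,"ry":0,"rz":0}]' >/dev/null
python3 d.py .499 .235 .0767 29.1
python3 -m crank '[{"tx":0,"ty":0,"tz":-1.5,"rx":0,"ry":0,"rz":0},{"tx":0,"ty":0,"tz":-1.5,"rx":0,"ry":0,"rz":0},{"tx":0,"ty":0,"tz":-1.5,"rx":0,"ry":0,"rz":0},{"tx":0,"ty":0,"tz":0,"rx":0,"ry":0,"rz":0},{"tx":0,"ty":0,"tz":0,"rx":0,"ry":0,"rz":0}]' >/dev/null
python3 d.py .499 .235 .0767 29.1
cat > y.py <<'E'
import sys; from fit import *
im=cams.get_image("scene")
for th in("opener_tip","lid_lip"):
    for q in cams.mark_of(th,im)[:1]: print(th,q["centre"],round(q["score"],2))
u0,v0=195,115; s=10; f=cv2.convertScaleAbs(cv2.resize(im["frame"][v0:v0+55,u0:u0+80,::-1],None,fx=s,fy=s,interpolation=cv2.INTER_CUBIC),alpha=1.2)
r=R.from_euler("z",.5086).as_matrix()
# lid outlines for some openings (lip front edge and side)
for a,c in((0,(0,0,255)),(.10,(0,200,255)),(.16,(0,255,0)),(.22,(255,0,0))):
    for b in((-.158,-.158,-.035,.035,0,.008),(-.14,0,-.062,.062,0,.014)):
        q=np.array([[x,y,z] for x in b[:2] for y in b[2:4] for z in b[4:]])
        if a in(0,.16) or b[0]==-.14: 
            q=R.from_euler("y",a).apply(q)+[.07,0,.072]
            uv=((proj(im,q@r.T+[.5785,.2803,0])+.5-[u0,v0])*s).round().astype(np.int32); cv2.polylines(f,[cv2.convexHull(uv)],True,c,1)
cv2.imwrite("pics/"+sys.argv[1],f)
E
python3 y.py i.png
```

```text
t 14.5 pos [0.46   0.2135 0.0905] shift mm [44.6  0.1 13.6] turn [-0.   0.2 -0. ] w 15.4 F [ 1.1  0.1 -1.7] M [-0.01  0.08  0.04] q [ 0.34  0.49  1.88 -0.    0.78  1.41]
t 15.0 pos [0.4603 0.2136 0.0956] shift mm [44.3  0.1 18.8] turn [-0.   0.2 -0. ] w 15.5 F [ 0.4  0.6 -2. ] M [-0.01 -0.    0.02] q [ 0.34  0.48  1.87 -0.    0.79  1.41]
opener_tip [229.1, 139.4] 0.73
lid_lip [225.0, 139.5] 0.76
```

View pics/i.png

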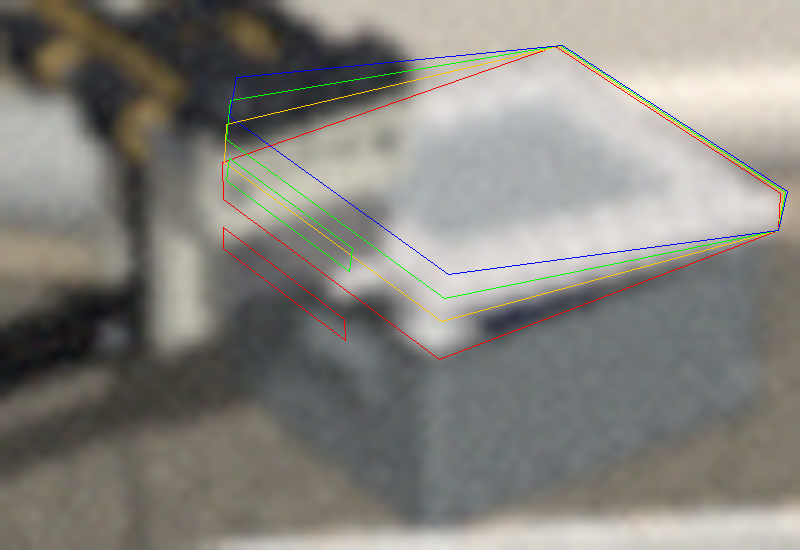

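The lid is ajar: dark gap at about (490,320) in the crop, lip mark up from row 143.5 to 139.5, opening about 0.08 rad. The seal is released, with force down to about 2 N. I'll raise further and re-measure.

```bash

python3 -m crank '[{"tx":0,"ty":0,"tz":-1.5,"rx":0,"ry":0,"rz":0},{"tx":0,"ty":0,"tz":-1.5,"rx":0,"ry":0,"rz":0},{"tx":0,"ty":0,"tz":-1.5,"rx":0,"ry":0,"rz":0},{"tx":0,"ty":0,"tz":-1.5,"rx":0,"ry":0,"rz":0},{"tx":0,"ty":0,"tz":0,"rx":0,"ry":0,"rz":0}]' >/dev/null
python3 d.py .4603 .2136 .0767 29.1
cat > z.py <<'E'
from fit import *
r=R.from_euler("z",.5086).as_matrix()
for n in("scene","top"):
    im=cams.get_image(n)
    for th in("opener_tip","lid_lip"):
        for q in cams.mark_of(th,im)[:1]: print(n,th,q["centre"],round(q["score"],2))
    for a in(0,.08,.12,.16,.2): print(a,proj(im,(R.from_euler("y",a).apply([-.158,0,0])+[.07,0,.072])@r.T+[.5785,.2803,0])[0].round(1),end="; ")
    print()
E
python3 z.py; python3 y.py j.png
```

```text
t 15.65 pos [0.4604 0.2136 0.1021] shift mm [ 0.  -0.1 25.4] turn [-0.   0.2 -0. ] w 15.6 F [ 1.2  0.6 -2.3] M [ 0.   -0.01 -0.01] q [ 0.34  0.47  1.87 -0.    0.81  1.41]
scene opener_tip [230.4, 276.9] 0.62
scene lid_lip [218.6, 137.3] 0.89
0 [222.8 143.9]; 0.08 [222.9 140.5]; 0.12 [223.  138.7]; 0.16 [223.2 137. ]; 0.2 [223.4 135.2]; 
top lid_lip [166.9, 214.7] 0.97
0 [166.6 214. ]; 0.08 [165.7 213.7]; 0.12 [165.2 213.4]; 0.16 [164.7 213.1]; 0.2 [164.1 212.7]; 
opener_tip [228.1, 139.2] 0.66
lid_lip [223.3, 138.0] 0.67
```

View pics/j.png

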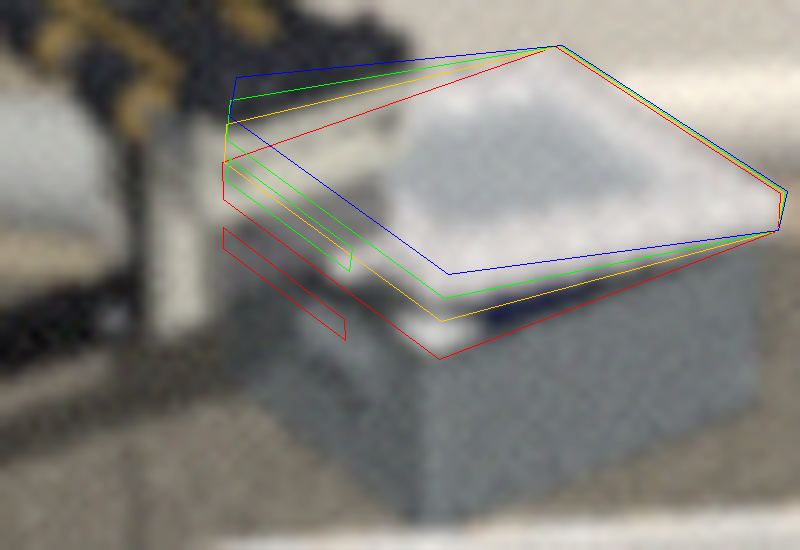

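```bash
cat > k.py <<'E'
import sys; from fit import *
im=cams.get_image("scene"); np.save("pics/now.npy",im["frame"])
old=cv2.resize(cv2.imread("pics/a_scene.png"),(512,384),interpolation=cv2.INTER_AREA); now=im["frame"][:,:,::-1].copy()
u0,v0,w,h,s=222,125,40,30,10; r=R.from_euler("z",.5086).as_matrix(); T=[]
for f in(old,now):
    f=cv2.convertScaleAbs(cv2.resize(f[v0:v0+h,u0:u0+w],None,fx=s,fy=s,interpolation=cv2.INTER_CUBIC),alpha=1.2,beta=-20); g=f.copy()
    for a,c in((0,(0,0,255)),(.08,(0,200,255)),(.12,(255,0,255)),(.16,(0,255,0))):
        q=R.from_euler("y",a).apply([[-.14,.062,0],[-.14,-.062,0],[0,-.062,0]])+[.07,0,.072]
        cv2.polylines(g,[((proj(im,q@r.T+[.5785,.2803,0])+.5-[u0,v0])*s).round().astype(np.int32)],False,c,1)
    T.append(np.hstack([f,g]))
cv2.imwrite("pics/"+sys.argv[1],np.vstack(T))
E
python3 k.py k.png
```

```text
(no output)
```

View pics/k.png

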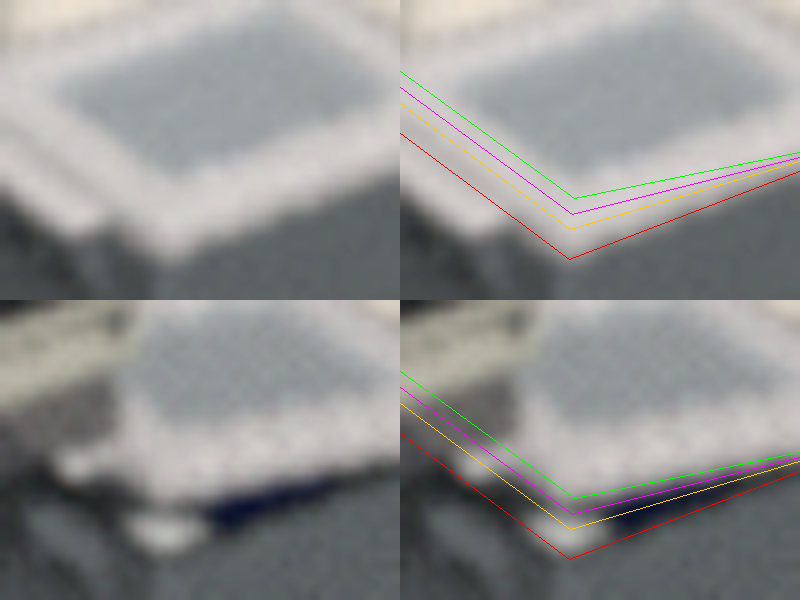

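The lid's lower edge now lies between the 0.12 and 0.16 model lines (corner at about (165,500) in the lower-left panel). Marks give 0.145 and arm kinematics 0.15. About 2 mm more lift is needed.

```bash

python3 -m crank '[{"tx":0,"ty":0,"tz":-1,"rx":0,"ry":0,"rz":0},{"tx":0,"ty":0,"tz":-1,"rx":0,"ry":0,"rz":0},{"tx":0,"ty":0,"tz":0,"rx":0,"ry":0,"rz":0},{"tx":0,"ty":0,"tz":0,"rx":0,"ry":0,"rz":0},{"tx":0,"ty":0,"tz":0,"rx":0,"ry":0,"rz":0}]' >/dev/null
python3 d.py .4603 .2136 .0767 29.1
python3 -m crank '[{"tx":0,"ty":0,"tz":0,"rx":0,"ry":0,"rz":0},{"tx":0,"ty":0,"tz":0,"rx":0,"ry":0,"rz":0},{"tx":0,"ty":0,"tz":0,"rx":0,"ry":0,"rz":0},{"tx":0,"ty":0,"tz":0,"rx":0,"ry":0,"rz":0},{"tx":0,"ty":0,"tz":0,"rx":0,"ry":0,"rz":0}]' >/dev/null
python3 d.py .4603 .2136 .0767 29.1
python3 z.py; python3 k.py l.png
```

```text
t 16.65 pos [0.4602 0.2135 0.1039] shift mm [ 0.2 -0.  27.2] turn [-0.   0.2 -0. ] w 15.5 F [ 0.6  0.8 -2.5] M [-0.06 -0.03  0.01] q [ 0.34  0.46  1.87 -0.    0.81  1.41]
t 17.15 pos [0.4602 0.2135 0.1038] shift mm [ 0.2 -0.  27.1] turn [-0.   0.2 -0. ] w 15.1 F [-0.7  0.3 -2.5] M [-0.   -0.03 -0.  ] q [ 0.34  0.46  1.87 -0.    0.81  1.41]
scene opener_tip [228.9, 138.6] 0.63
scene lid_lip [223.1, 134.4] 0.83
0 [222.8 143.9]; 0.08 [222.9 140.5]; 0.12 [223.  138.7]; 0.16 [223.2 137. ]; 0.2 [223.4 135.2]; 
top lid_lip [165.9, 212.8] 0.86
0 [166.6 214. ]; 0.08 [165.7 213.7]; 0.12 [165.2 213.4]; 0.16 [164.7 213.1]; 0.2 [164.1 212.7];
```

View pics/l.png

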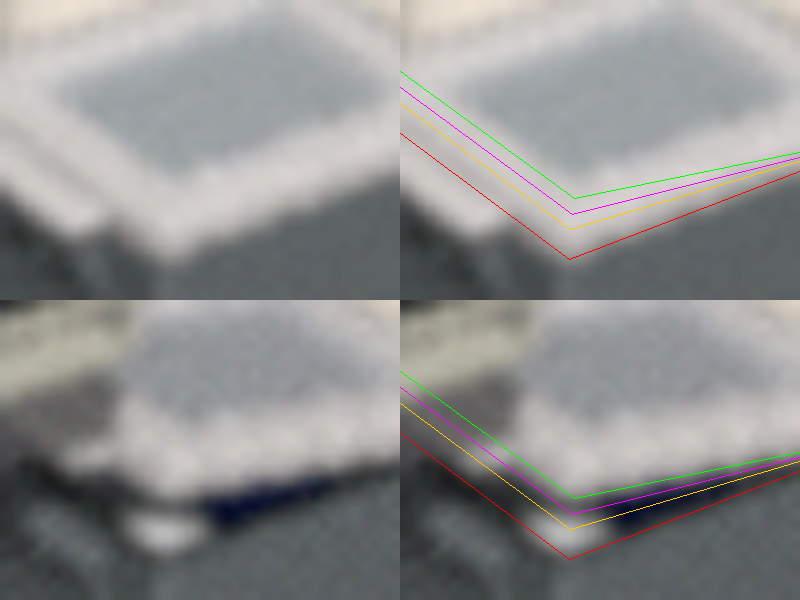

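The lid edge now sits on the 0.15–0.16 line. Force is steady at about 2.5 N and the pose is steady, so I'm handing in.

```bash
python3 -c "
from station import sign_off; print(sign_off())"
```

```text
the job is handed in; nothing more can be done
None
```

The lid is pried off its seal and held ajar on the blade, with the front lip raised roughly 24–26 mm. I handed in at about 17 s with the opener still gripped at 60 N; no verdict was reported.

**What I did:** I gripped the opener by its handle, slid the blade about 14 mm into the slot, and lifted straight up rather than levering on the ledge. The upward load on the blade peaked at about 6 N, then dropped to about 2 N as the seal let go. The arm never came near the marker or tweezers.

**Last checks:**
- **Lip height:** arm height gives about 0.16 rad of opening, and the lid edge in the scene view gives about 0.15–0.16 rad.
- **Holding:** the pose was steady over the last 0.5 s, with about 2.5 N of load on the blade.
- **Disagreements:** the network's final lip mark in the scene view suggested about 0.2 rad; I treated it as an outlier. Its earlier lip marks also put the box 5 mm or so nearer the robot than my silhouette fit. I did not repeat the silhouette fit on the box or look again at the marker and tweezers.

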